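Dock the gel tank

TASK

Push the gel tank, squarely and without lifting it, up the docking station's ramp and over the lip until it drops flat behind the lip, then press it home against the sprung brass contact plate, firmly but gently (about 10 N, held for a moment), and leave it there touching the plate. Never press the plate with 20 N or more, and leave the other things on the bench alone.

Things in the scene. Friction and masses are not known exactly. Their poses are not given: they have to be found in the camera images.
- tank: Gel tank: closed dark-blue box, clear lid flush with its walls, 110 long (own x) x 92 wide (own y) x 70 mm high, 0.5-0.8 kg, slippery (friction about 0.3). Starts before the ramp, askew by up to 0.3 rad and up to 25 mm off the ramp's centre line. Origin: centre of underside. Own +x points to its front end (two brass discs), which must meet the plate. Too wide to grip; push its flat sides.
- tank_front (a point): Point in the middle of the tank's front end face, 55 mm ahead of the tank's origin and 28 mm above its underside.
- dock: Docking station of grey and white plastic, fixed. Origin: bench level, middle of the lip's rear edge; own +x = push direction. Along x: ramp from 0 mm high at -98 to 14 mm at -8; lip's flat top 14 mm high from -8 to 0; then a flat deck 8 mm high (6 mm drop). Housing 100 mm high from x = 165 on.
- ramp_foot (a point): Middle of the ramp's lower edge, bench level, at dock x = -98 mm; axes as the dock. White side rails, 26 mm high, run from dock x = -75 to 165 mm, 98 mm apart (3 mm play each side of the tank). Before them lead-in rails of the same height flare outward, to about 130 mm apart at dock x = -120 mm.
- pad: Sprung contact plate: upright brass plate 70 wide x 44 mm high facing the ramp. Origin: centre of its front face, 36 mm above the bench; axes as the dock. Set by hand: at rest its face is 118 to 130 mm beyond the lip's rear edge, so the tank drops behind the lip 8 to 20 mm before meeting it. It yields only 1 mm per 8 N, 4 mm at most, and springs back when released.
- bottle: Bystander: glass bottle with an orange cap, 70 mm across, 150 mm high. Origin: centre of underside.
- tipbox: Bystander: green box with clear lid, 120 x 85 x 68 mm. Origin: centre of underside.
- rack: Bystander: white tube rack with eight holes, 60 x 130 x 35 mm. Origin: centre of underside.
Things that resemble listed ones, but are neither listed nor needed, are in the scene too. There is more than one size of the tank; the job needs the smaller.

How it is judged:
On the way, in this order (a step that is already met when the one before it is completed fails the run):
1. the tank is pushed up the ramp (tilted by the slope, between the rails) (angle between tank's own z axis and vertical above 0.06 rad and x of tank in the frame of dock above -0.12 m and y of tank in the frame of dock between -0.015 and 0.015 m and contact force between tank and dock above 0.3 N), for 0.1 s.
2. flat behind the lip, the tank is pressed against the contact plate with more than 4 N for 0.3 s (z of tank in the frame of dock below 0.0105 m and x of tank in the frame of dock between 0.052 and 0.085 m and y of tank in the frame of dock between -0.008 and 0.008 m and angle between tank's own z axis and vertical below 0.03 rad and contact force between tank and pad above 4 N), for 0.3 s.
At the end, for the whole second after the job is handed in: The tank stands at rest, flat on the dock's deck behind the lip (underside within 2.5 mm of the deck, tilt under 0.03 rad, between the rails), its front end within 3 mm of the contact plate (z of tank in the frame of dock below 0.0105 m and x of tank in the frame of dock between 0.052 and 0.085 m and y of tank in the frame of dock between -0.008 and 0.008 m and angle between tank's own z axis and vertical below 0.03 rad and x of tank_front in the frame of pad above -0.003 m and linear speed of tank below 0.01 m/s); the robot touches nothing.
It fails at once if the contact plate is pressed with 20 N or more (contact force between tank and pad above 20 N).
It fails at once if the tank is lifted (its underside's centre more than 30 mm above the bench) (height (world z) of tank above 0.03 m).
It fails at once if the bottle is moved by more than 15 mm (distance of bottle from where it was at the start of the episode above 0.015 m).
It fails at once if the tip box is moved by more than 15 mm (distance of tipbox from where it was at the start of the episode above 0.015 m).
It fails at once if the tube rack is moved by more than 15 mm (distance of rack from where it was at the start of the episode above 0.015 m).
It also fails if it takes over 67 s, if anything falls off the work surface, if the arm or the gripper's body presses on something with over 40 N, if the wrist force passes 120 N, or if a joint passes its speed limit or range.

ROBOT

A 6-joint arm with a two-finger parallel gripper is mounted at the origin on the work surface. World frame = base frame: x ahead of the robot, y to its left, z up, the work surface at z = 0. Lengths are in m, angles in rad, forces in N, time in s.
With the tool pointing down it reaches from about 0.3 to 0.875 m from the base axis. Payload 6.4 kg.
Tool frame: the origin (TCP) lies midway between the tips of the shut fingers; the grasp point (between the pads) lies 19 mm behind it (ctrl.pinch_z is the distance from the TCP to the grasp point, in m); z points along the fingers, y is the line along which they close (so a half turn about z gives the same grasp; the last joint's range is limited). The gripper opens to 85 mm and grips with 20 to 120 N. Pads are 22 mm wide; open, the fingers measure 114 mm over their backs; the gripper's body (76 mm by 85 mm) begins 54 mm behind the grasp point. The pads swing forward as they close: fully open they stand 13 mm farther back than shut.
Start: joints at [-1.316, 0.181, 1.607, -0, 1.354, -0.206], TCP at [0.256, -0.515, 0.231] pointing down, gripper open.
Joint ranges: [-2.99, 2.99], [-0.89, 2.07], [0.3, 2.58], [-1.14, 4.28], [0, 2.63], [-3.12, 3.12]. Speed limits (rad/s): [2.57, 2.57, 3.01, 3.14, 3.14, 3.14].

INTERFACE

Orientations are given as a unit quaternion [w, x, y, z].
In Python, from bench import ctrl gives the robot as it stands.
- The arm moves only by the tool apply_moves, never from a script. Its argument "moves" is a list of rows, each an object with "jaw": the opening, from 0 (shut) to 1 (fully open); "offset": the shift along the tool's x, y, z in mm, a list of three; "rot": the turn, a rotation vector about the tool's x, y, z in degrees, a list of three. In form: [{"jaw": jaw, "offset": [dx, dy, dz], "rot": [ax, ay, az]}, ...]. A call has exactly 5 rows; each row shifts and turns the commanded pose from where the row before left it, along the tool's axes as they then stand; what a row does not reach is not made up. A row lasts 1/8 s, in which the tool goes at most 62.5 mm and 10.7 degrees, less where a joint would pass 70% of its speed; a pose out of reach is approached as far as the arm can. A call is refused whole if a number of a shift passes 62.5 or a number of a turn 10.7, either way. A call with a gripper value outside its range is refused whole. The fingers move at their own pace and stop on an object; the grip force is fixed at half the most. Time passes only in rows, so rows that do not move let the fingers close, or fill a call up. It gives the time, the measured TCP pose, the force, the opening and the grip force at its end, in the units of the state.
- ctrl.get_obs(): the state, without advancing time (a new reading comes with each control period).
- ctrl.camera(name): name is "side" or "top"; returns (picture, depth): 384x512x3 uint8, red, green, blue; 384x512 float32, m along the optical axis (not along the pixel's ray), 0 where there is no reading.
- ctrl.camera_params(name): a dict with "K" (3x3 intrinsics, pixels), "dist" ([k1, k2, p1, p2, k3] as OpenCV has them; the pictures are not rectified), "cam_to_world" (4x4, takes a point from camera to world coordinates). Camera axes: x right, y down, z forward; pixel columns grow to the right and rows downward; lengths in m; the calibration is good to about 2 mm. A picture is of the moment at which its call begins. camera_params takes no time and is no camera call.
- ctrl.hand_in(): hands the job in; it is judged then, once.
Trained networks look in the newest picture that a camera, given by its name, has taken for a name from the list of things; names that differ only in an ending like _2 or _b are one class to them, and where a whole thing is asked for, a point or a joint stands for the part that bears it (a point fixed in the world has none). Each returns a list of dicts, best first, with "score" (0 to 1); they miss things now and then, are a little off and sometimes report something else, mostly with a low value. They report only what shows in the picture. A call takes as long as a camera call. They do not tell look-alikes from the thing itself.
- ctrl.outline_of(camera, target): "region" (384x512 bool, what is visible of it) and "position" ([column, row] in pixels, amid what is visible of it).
The state is a dict: "time_s": time; "q": joint angles; "dq": joint speeds; "joint_efforts": joint torques, N m; "eef_pos": TCP position; "eef_rot": TCP orientation; "wrist_force": force on the tool from outside, world axes, zero at the start; "torque": the same for the moment, N m; "opening": opening from 0.0 (shut) to 1.0 (fully open); "grasp_force": force on a finger pad.
Only numpy, scipy, OpenCV 4.12 (cv2) and the standard library are available. Lean on these libraries where they do the work, as an engineer would, in place of code of your own. Each camera call takes 0.05 s, during which the arm holds its last target. There are 200 camera calls.

## Working session

There is one attempt and no reset: what is moved stays moved. The work goes in short steps, Python scripts to look and compute and a tool call to move; the robot and the scene stay as the last step left them, time stands still between calls to the robot, and variables do not carry over. Pictures are saved under pics/ and viewed, at most 10 in all, crops included, and the job is handed in when it is done.

Besides the shell and the picture viewer there is one more tool, called after "Emit:" as name(argument=value, ...) on one line, values as JSON. apply_moves: Moves the arm, as the interface text tells. Its arguments: {"type":"object","properties":{"moves":{"type":"array"}},"required":["moves"]}

```bash
mkdir -p pics; ls
python3 - <<'E'
from bench import ctrl
import cv2,numpy as np,pickle
o=ctrl.get_obs(); print(o['eef_pos'],o['eef_rot'],o['time_s'],ctrl.pinch_z)
D={}
for n in('top','side'):
    p,d=ctrl.camera(n); P=ctrl.camera_params(n); D[n]=(p,d,P)
    cv2.imwrite(f'pics/{n}0.png',p[:,:,::-1]); print(n,P['K'].tolist(),np.round(P['dist'],3),np.round(P['cam_to_world'],3).tolist())
    for t in('tank','dock','pad','bottle','tipbox','rack'):
        for r in ctrl.outline_of(n,t)[:4]: print(n,t,round(r['score'],2),np.round(r['position']),r['region'].sum())
pickle.dump(D,open('d0.pkl','wb'))
E
```

```text
pics
[ 0.25555544 -0.51446196  0.23037759] [-8.88580889e-04  9.73568205e-01  2.28394746e-01 -2.36515682e-05] 0.0 0.0187
top [[351.81248186938313, 0.0, 253.47758621068238], [0.0, 351.81248186938313, 190.49566188073115], [0.0, 0.0, 1.0]] [-0.101  0.     0.     0.     0.   ] [[-0.004, -0.994, 0.109, 0.45], [-1.0, 0.004, -0.004, 0.029], [0.003, -0.109, -0.994, 1.095], [0.0, 0.0, 0.0, 1.0]]
top tank 0.67 [372. 268.] 2760
top tank 0.59 [319. 202.] 1266
top dock 0.61 [222. 207.] 5272
top pad 0.59 [216. 213.] 87
top bottle 0.64 [130. 268.] 675
top tipbox 0.71 [186. 132.] 1165
top rack 0.84 [259. 116.] 902
side [[488.7853923014534, 0.0, 261.80714379180006], [0.0, 488.7853923014534, 199.44788270399798], [0.0, 0.0, 1.0]] [0.016 0.    0.    0.    0.   ] [[0.994, -0.064, 0.093, 0.405], [-0.112, -0.647, 0.754, -1.129], [0.012, -0.76, -0.65, 1.066], [0.0, 0.0, 0.0, 1.0]]
side tank 0.75 [264. 259.] 1692
side tank 0.7 [194. 299.] 3902
side dock 0.78 [247. 191.] 3832
side dock 0.56 [246. 188.] 261
side pad 0.65 [266. 258.] 1689
side pad 0.5 [245. 191.] 296
side bottle 0.93 [194. 140.] 652
side tipbox 0.97 [314. 165.] 946
side rack 0.74 [342. 214.] 799
```

View pics/top0.png

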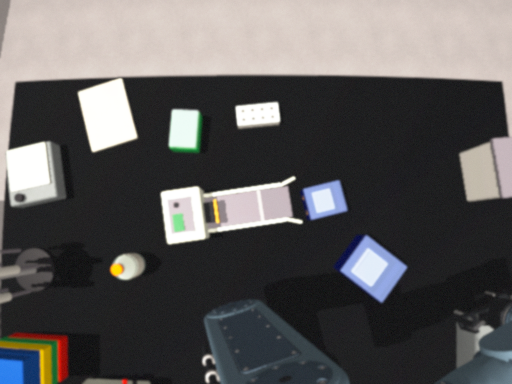

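View pics/side0.png

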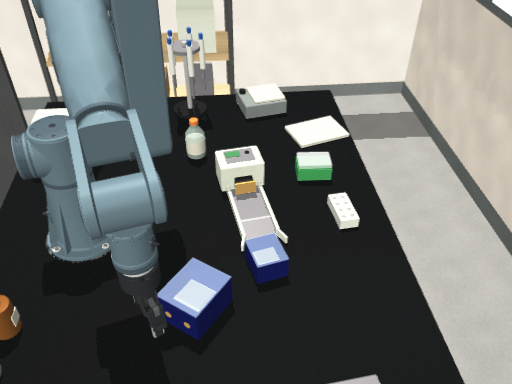

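The top picture shows the small tank at (323,200) in front of the ramp foot at about (295,202), the big look-alike tank at (372,268) and the dock housing at (184,215), so the push direction runs left (+y). Tank candidates are the small box at top (323,200), side (266,257), and the big one at top (372,268), side (196,297), whose discs face the side camera. I choose the small one and check it in a close crop while measuring.

```bash
cat > h.py <<'E'
import cv2,numpy as np
def cloud(d,P):
    h,w=d.shape; v,u=np.mgrid[:h,:w]
    n=cv2.undistortPoints(np.stack([u,v],-1).reshape(-1,1,2).astype(np.float64),P['K'],P['dist']).reshape(h,w,2)
    c=np.dstack([n*d[...,None],d]); T=P['cam_to_world']
    return c@T[:3,:3].T+T[:3,3]
def proj(X,P):
    T=np.linalg.inv(P['cam_to_world']); r,_=cv2.Rodrigues(T[:3,:3])
    return cv2.projectPoints(np.asarray(X,float),r,T[:3,3],P['K'],P['dist'])[0].reshape(-1,2)
def rect(xy):
    c,s,a=cv2.minAreaRect((xy*1000).astype(np.float32)); return np.round(c,1),np.round(s,1),round(a,1)
E
python3 - <<'E'
import pickle; from h import *
D=pickle.load(open('d0.pkl','rb'))
for n in D:
    p,d,P=D[n]; X=cloud(d,P); z=X[...,2]; ok=d>0
    cx,cy=(323,200) if n=='top' else (266,257)
    w=np.zeros_like(ok); w[cy-35:cy+35,cx-35:cx+35]=1
    m=w&ok&(z>.062)&(z<.08); 
    # blob containing centre
    k,l=cv2.connectedComponents(m.astype(np.uint8)); b=l==l[cy,cx] if l[cy,cx] else m
    print(n,'tank',b.sum(),rect(X[b][:,:2]),np.median(X[b][:,2]))
    x0,y0=X[cy,cx,:2]
    # dock: housing top
    m=ok&(z>.09)&(z<.112)&(X[...,1]>.15)&(X[...,1]<.35)&(X[...,0]>.3)&(X[...,0]<.5); print('housing',m.sum(),rect(X[m][:,:2]))
    m=ok&(z>.019)&(z<.034)&(X[...,1]>-.13)&(X[...,1]<.16)&(X[...,0]>.25)&(X[...,0]<.55)
    Y=X[m]; print('rails',len(Y))
    for lo,hi in((-1,0),(0,1)):
        pass
    np.save(f'r_{n}.npy',Y)
    # raster
    H=np.zeros((300,450),np.uint8)
    for a in X[ok&(z>.004)&(z<.2)].reshape(-1,3):
        r=int((.56-a[0])*1000); c=int((.32-a[1])*1000)
        if 0<=r<300 and 0<=c<450: H[r,c]=min(255,a[2]*2400)
    cv2.imwrite(f'pics/h_{n}.png',cv2.dilate(H,np.ones((2,2))))
a=cv2.resize(D['top'][0][160:250,150:360],(800,343),interpolation=2)[:,:,::-1]
cv2.imwrite('pics/crop.png',np.vstack([a,cv2.resize(D['side'][0][140:290,160:480],(533,250),interpolation=2)[:,:,::-1].copy() if 0 else np.pad(cv2.resize(D['side'][0][140:290,190:310],(200,250),interpolation=2)[:,:,::-1],((0,0),(0,600),(0,0)))]))
g=[cv2.imread(f'pics/h_{n}.png') for n in D]; cv2.imwrite('pics/hh.png',np.vstack(g))
E
```

```text
top tank 1160 (array([ 535., -184.]), array([ 92.9, 109.2]), 13.6) 0.07051950968304455
housing 1133 (array([461.6, 221.4]), array([ 90.7, 109.1]), 8.7)
rails 317
side tank 1026 (array([ 533.9, -186.8]), array([ 94.8, 114.5]), 13.0) 0.06980471261214577
housing 519 (array([459.7, 217.9]), array([ 90., 116.]), 8.7)
rails 289
```

View pics/crop.png

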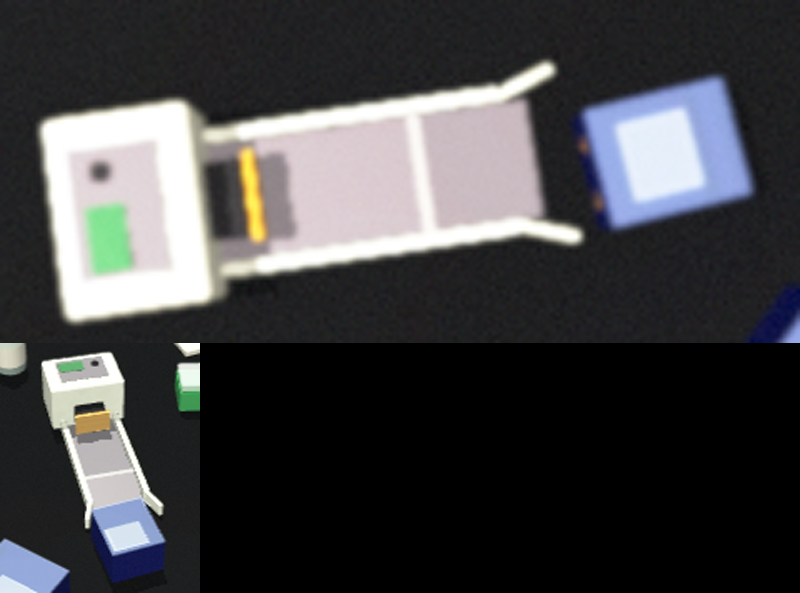

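View pics/hh.png

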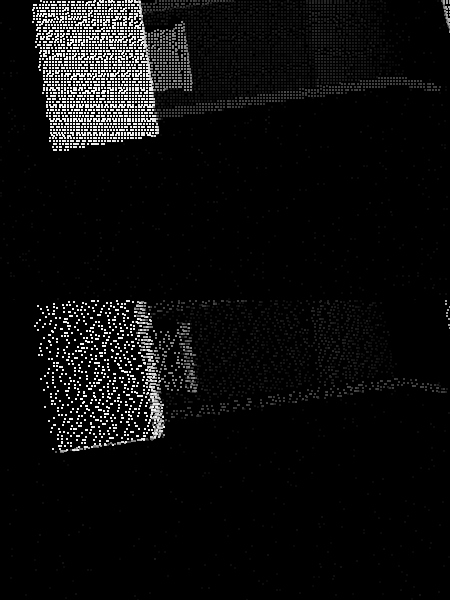

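The crop confirms the small tank: two brass discs face the ramp (crop 590,150–205), with the orange contact plate at (252,195). The height map window cut the dock off, so I redo the fit with a wider one.

Run:
```python
import pickle; from h import *
D=pickle.load(open('d0.pkl','rb'))
for n in D:
    p,d,P=D[n]; X=cloud(d,P); z=X[...,2]; ok=d>0
    x,y=X[...,0],X[...,1]
    box=ok&(x>.38)&(x<.66)&(y<.36)&(y>-.16)
    m=box&(z>.094)&(z<.108)&(y>.15); r=rect(X[m][:,:2]); print(n,'housing',m.sum(),r)
    # rails: straight lines, z band
    m=box&(z>.0215)&(z<.031)&(y<.13)&(y>-.06); Y=X[m]
    L=[]
    for s in (0,1):
        # split by line through approx axis: use slope from housing ~ 8.7deg
        a=np.radians(8.7); e=np.array([-np.sin(a),np.cos(a)]); nn=np.array([np.cos(a),np.sin(a)])
        v=Y[:,:2]@nn; mid=(np.percentile(v,3)+np.percentile(v,97))/2
        q=Y[(v>mid)==s][:,:2]; q=q[abs(q@nn-np.median(q@nn))<.008]
        f=cv2.fitLine(q.astype(np.float32),cv2.DIST_HUBER,0,1e-4,1e-4).ravel(); f[:2]*=np.sign(f[1]); L.append(f)
        print('rail',len(q),np.degrees(np.arctan2(f[1],f[0])),f[2:]@nn)
    # in coordinates along e: plate top and deck profile
    yaw=np.arctan2(*(L[0][:2]+L[1][:2])[::-1]); e=np.array([np.cos(yaw),np.sin(yaw)]); nn=np.array([e[1],-e[0]])
    c=(L[0][2:]@nn+L[1][2:]@nn)/2
    s=X[...,:2]@e; t=X[...,:2]@nn-c
    m=box&(abs(t)<.03)
    print('yaw',np.degrees(yaw),'axis offset',c)
    for lo in np.arange(-.10,.26,.008):
        k=m&(s>lo)&(s<lo+.008); 
        if k.sum(): print('%.3f:%.1f'%(lo+.004,1000*np.median(z[k])),end=' ')
    k=m&(z>.045)&(z<.062)&(s<.15); print('\nplate top s',np.percentile(s[k],[2,10,50,90,98]),k.sum(), 'housing front', np.percentile(s[box&(abs(t)<.05)&(z>.09)],[1,3]))
    hsv=cv2.cvtColor(p,cv2.COLOR_RGB2HSV); k=m&(hsv[...,0]<28)&(hsv[...,0]>12)&(hsv[...,1]>130); print('brass',k.sum(),np.percentile(s[k],[5,25,50,75,95]),np.percentile(z[k],[5,50,95]))
```

```text
top housing 1975 (array([491. , 225.9]), array([150.9, 108.9]), 8.2)
rail 207 98.26798 0.4642176776637988
rail 199 98.254105 0.5719037447475827
yaw 98.26104 axis offset 0.51837784
-0.096:11.9 -0.088:12.6 -0.080:13.7 -0.072:14.9 -0.064:9.9 -0.056:8.8 -0.048:8.6 -0.040:8.9 -0.032:8.8 -0.024:8.2 -0.016:8.7 -0.008:8.5 0.000:8.4 0.008:9.4 0.016:8.8 0.024:8.6 0.032:8.4 0.040:9.2 0.048:8.8 0.056:10.4 0.064:58.2 0.072:56.2 0.080:56.4 0.088:56.3 0.096:59.3 0.104:100.1 0.112:100.7 0.120:100.4 0.128:102.4 0.136:102.2 0.144:102.3 0.152:102.8 0.160:103.2 0.168:103.7 0.176:103.5 0.184:102.7 0.192:101.2 0.200:100.4 0.208:97.9 0.232:1.0 0.240:1.2 0.248:0.6 0.256:0.5 
plate top s [-0.20405125  0.05888091  0.07761556  0.09513031  0.09856493] 304 housing front [0.09913076 0.10110415]
brass 93 [0.05859032 0.05923078 0.06259431 0.0660183  0.06911372] [0.03400655 0.05707111 0.06099952]
side housing 849 (array([489. , 221.9]), array([149.2, 117.1]), 8.7)
rail 117 98.061165 0.46234496970485106
rail 132 98.569305 0.5695074749576255
yaw 98.31523 axis offset 0.51616263
-0.096:10.7 -0.088:12.1 -0.080:13.0 -0.072:13.5 -0.064:10.4 -0.056:8.8 -0.048:8.3 -0.040:7.6 -0.032:8.3 -0.024:6.4 -0.016:7.4 -0.008:7.5 0.000:8.0 0.008:7.7 0.016:8.0 0.024:8.1 0.032:7.7 0.040:7.8 0.048:8.3 0.056:33.8 0.064:40.9 0.072:56.2 0.080:55.0 0.088:56.8 0.096:76.4 0.104:94.9 0.112:99.2 0.120:99.9 0.128:101.3 0.136:101.4 0.144:102.6 0.152:102.8 0.160:102.9 0.168:102.2 0.176:102.5 0.184:101.6 0.192:100.5 0.200:99.8 0.208:96.2 
plate top s [0.05432173 0.05684695 0.07494414 0.09628314 0.10087812] 197 housing front [0.0932527  0.09583131]
brass 180 [0.05368885 0.05597132 0.05803687 0.05974183 0.06279767] [0.01789582 0.03890299 0.05739533]
```

Fit: dock yaw 98.3°, lip rear edge at s=-0.0655, and the plate about 122 mm beyond it, inside the stated 118–130 mm. The tank measures 110×92×70 mm, is 5.3° askew and sits 14 mm toward the robot. The plan is to square it with a two-finger push on its near side, then push it from behind.

```bash
cat >> h.py <<'E'
YAW=np.radians(98.28); E=np.array([np.cos(YAW),np.sin(YAW),0]); N=np.array([E[1],-E[0],0]); S0=-.0655; C=.5172
def w2d(p): p=np.asarray(p); return np.array([p@E-S0, C-p@N, p[2]])   # world -> dock x,y,z
def d2w(d): return E*(d[0]+S0)+N*(C-d[1])+np.array([0,0,d[2]])
def state(o):
    from scipy.spatial.transform import Rotation as R
    q=o['eef_rot']; r=R.from_quat([q[1],q[2],q[3],q[0]]); M=r.as_matrix(); f=np.asarray(o['wrist_force'])
    print('t %.2f'%o['time_s'],'dock mm',np.round(1000*w2d(o['eef_pos']),1),'toolx ang-yaw',round(np.degrees(np.arctan2(M[1,0],M[0,0])-YAW),2),'z axis',np.round(M[:,2],3),'F along/left/up',np.round([f@E,-f@N,f[2]],1),'open',o['opening'])
    return M
E
python3 - <<'E'
import pickle; from h import *
from bench import ctrl
p,d,P=pickle.load(open('d0.pkl','rb'))['top']; X=cloud(d,P); z=X[...,2]
m=np.zeros(z.shape,bool); m[225:310,325:415]=1; m&=(d>0)&(z>.06)&(z<.2)
print(rect(X[m][:,:2]),np.percentile(z[m],[50,98]))
o=ctrl.get_obs(); M=state(o)
print(w2d([.535,-.185,0]), d2w([-.1945,.088,.03]))
E
```

```text
(array([ 335.1, -315.4]), array([152.9, 128.2]), 51.4) [0.0955718  0.09947618]
t 0.70 dock mm [-481.   338.3  231.3] toolx ang-yaw -71.88 z axis [-0. -0. -1.] F along/left/up [0.2 0.2 0.6] open 1.0008436794113107
[-0.19461735  0.01441877  0.        ] [ 0.46216887 -0.19548036  0.03      ]
```

Emit:
apply_moves(moves=[{"jaw": 0.6,"offset": [0,0,0],"rot": [0,0,9]},{"jaw": 0.6,"offset": [0,0,0],"rot": [0,0,9]},{"jaw": 0.6,"offset": [34,-40,0],"rot": [0,0,0]},{"jaw": 0.6,"offset": [34,-40,0],"rot": [0,0,0]},{"jaw": 0.6,"offset": [34,-40,0],"rot": [0,0,0]}])

```text
time_s: 1.32
eef_pos: [0.3396, -0.3802, 0.2314]
eef_rot: [0.0, 0.997, 0.073, 0.0]
wrist_force: [0.4, -0.6, -0.2]
opening: 0.6
grasp_force: 0.0
```

Emit:
apply_moves(moves=[{"jaw": 0.6,"offset": [37,-41,0],"rot": [0,0,0]},{"jaw": 0.6,"offset": [37,-41,0],"rot": [0,0,0]},{"jaw": 0.6,"offset": [37,-41,0],"rot": [0,0,0]},{"jaw": 0.6,"offset": [37,-41,0],"rot": [0,0,0]},{"jaw": 0.6,"offset": [0,0,50],"rot": [0,0,0]}])

```text
time_s: 1.95
eef_pos: [0.4661, -0.1963, 0.1849]
eef_rot: [0.003, 0.997, 0.076, 0.004]
wrist_force: [0.2, -1.5, -0.5]
opening: 0.605
grasp_force: 0.0
```

```bash
python3 -c "
from h import *; from bench import ctrl
state(ctrl.get_obs())"
```

```text
t 1.95 dock mm [-195.9   84.3  184.9] toolx ang-yaw -89.56 z axis [ 0.009 -0.005 -1.   ] F along/left/up [-1.5  0.  -0.5] open 0.6049129617401363
```

Emit:
apply_moves(moves=[{"jaw": 0.6,"offset": [0,0,50],"rot": [0,0,0]},{"jaw": 0.6,"offset": [0,0,50],"rot": [0,0,0]},{"jaw": 0.6,"offset": [0,0,48],"rot": [0,0,0]},{"jaw": 0.6,"offset": [0,0,0],"rot": [0,0,0]},{"jaw": 0.6,"offset": [0,0,0],"rot": [0,0,0]}])

```text
time_s: 2.58
eef_pos: [0.4625, -0.1983, 0.0349]
eef_rot: [0.001, 0.997, 0.073, 0.001]
wrist_force: [0.8, -0.4, 0.5]
opening: 0.604
grasp_force: 0.0
```

Emit:
apply_moves(moves=[{"jaw": 0.6,"offset": [4,0,0],"rot": [0,0,0]},{"jaw": 0.6,"offset": [4,0,0],"rot": [0,0,0]},{"jaw": 0.6,"offset": [4,0,0],"rot": [0,0,0]},{"jaw": 0.6,"offset": [4,0,0],"rot": [0,0,0]},{"jaw": 0.6,"offset": [4,0,0],"rot": [0,0,0]}])

```text
time_s: 3.2
eef_pos: [0.4807, -0.1942, 0.033]
eef_rot: [-0.001, 0.997, 0.074, -0.001]
wrist_force: [-3.4, 0.7, 2.5]
opening: 0.599
grasp_force: 2.0
```

```bash
python3 -c "
from h import *; from bench import ctrl
state(ctrl.get_obs())
p,d=ctrl.camera('top');P=ctrl.camera_params('top');X=cloud(d,P);z=X[...,2]
m=np.zeros(z.shape,bool);m[165:235,290:360]=1;m&=(z>.062)&(z<.08)
X2=np.array([w2d(a) for a in X[m]]);print(m.sum(),rect(X2[:,:2]))
cv2.imwrite('pics/t1.png',cv2.resize(p[150:260,190:390],(800,440))[:,:,::-1])"
```

```text
t 3.20 dock mm [-195.9   69.5   33. ] toolx ang-yaw -89.85 z axis [-0.002  0.001 -1.   ] F along/left/up [1.1 3.3 2.5] open 0.5994458986325762
748 (array([-193.3,   10.3]), array([107.9,  91.7]), 2.7)
```

View pics/t1.png

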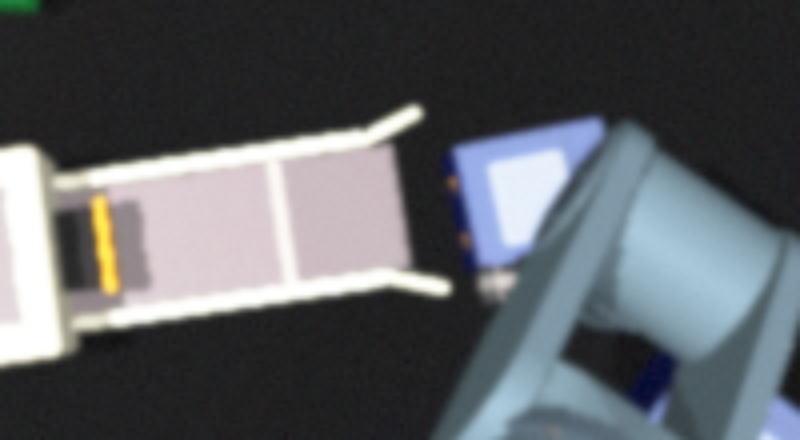

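The near-side push works: yaw error is down to 2.7° and the offset to 10 mm, with the front discs at (455,180) and (465,240) facing the ramp. I'll push about 11 mm more.

Emit:
apply_moves(moves=[{"jaw": 0.6,"offset": [4,0,0],"rot": [0,0,0]},{"jaw": 0.6,"offset": [4,0,0],"rot": [0,0,0]},{"jaw": 0.6,"offset": [3,0,0],"rot": [0,0,0]},{"jaw": 0.6,"offset": [0,0,0],"rot": [0,0,0]},{"jaw": 0.6,"offset": [-20,0,0],"rot": [0,0,0]}])

```text
time_s: 3.88
eef_pos: [0.4741, -0.1967, 0.034]
eef_rot: [0.001, 0.997, 0.074, 0.002]
wrist_force: [-0.3, 0.1, 0.1]
opening: 0.598
grasp_force: 0.0
```

Emit:
apply_moves(moves=[{"jaw": 0.4,"offset": [-20,0,0],"rot": [0,0,0]},{"jaw": 0.4,"offset": [0,0,-55],"rot": [0,0,0]},{"jaw": 0.4,"offset": [0,0,-55],"rot": [0,0,0]},{"jaw": 0.4,"offset": [0,0,-40],"rot": [0,0,-10]},{"jaw": 0.4,"offset": [0,0,0],"rot": [0,0,-10]}])

```text
time_s: 4.5
eef_pos: [0.4556, -0.2009, 0.1883]
eef_rot: [0.004, 0.969, 0.248, 0.004]
wrist_force: [0.1, 0.1, -0.9]
opening: 0.403
grasp_force: 0.0
```

```bash
python3 -c "
from h import *; from bench import ctrl
state(ctrl.get_obs())
p,d=ctrl.camera('top');P=ctrl.camera_params('top');X=cloud(d,P);z=X[...,2]
m=np.zeros(z.shape,bool);m[165:235,285:360]=1;m&=(z>.062)&(z<.08)
X2=np.array([w2d(a) for a in X[m]]);print(m.sum(),rect(X2[:,:2]))
p,d=ctrl.camera('side');P=ctrl.camera_params('side');X=cloud(d,P);z=X[...,2]
m=np.zeros(z.shape,bool);m[222:292,230:302]=1;m&=(z>.062)&(z<.08)
X2=np.array([w2d(a) for a in X[m]]);print(m.sum(),rect(X2[:,:2]))"
```

```text
t 4.50 dock mm [-198.9   95.2  188.3] toolx ang-yaw -69.56 z axis [ 0.009 -0.006 -1.   ] F along/left/up [ 0.1 -0.1 -0.9] open 0.4026098157398622
1155 (array([-1.968e+02,  1.000e-01]), array([109.5,  92.9]), 0.2)
1023 (array([-210.2,   48.4]), array([127.5, 212.7]), 12.2)
```

Tank now squared: dock y 0.1 mm, yaw 0.2°. Next I go behind it.

Emit:
apply_moves(moves=[{"jaw": 0.4,"offset": [0,0,0],"rot": [0,0,-10]},{"jaw": 0.4,"offset": [0,0,0],"rot": [0,0,-10]},{"jaw": 0.4,"offset": [0,0,0],"rot": [0,0,-10]},{"jaw": 0.4,"offset": [0,0,0],"rot": [0,0,-10]},{"jaw": 0.4,"offset": [0,0,0],"rot": [0,0,-10]}])

```text
time_s: 5.22
eef_pos: [0.4526, -0.1987, 0.1827]
eef_rot: [-0.0, 0.775, 0.633, 0.0]
wrist_force: [-0.7, -0.2, 0.5]
opening: 0.403
grasp_force: 0.0
```

Emit:
apply_moves(moves=[{"jaw": 0.4,"offset": [0,0,0],"rot": [0,0,-10]},{"jaw": 0.4,"offset": [0,0,0],"rot": [0,0,-9.8]},{"jaw": 0.4,"offset": [-30,32,0],"rot": [0,0,0]},{"jaw": 0.4,"offset": [-30,32,0],"rot": [0,0,0]},{"jaw": 0.4,"offset": [-30,31,0],"rot": [0,0,0]}])

```text
time_s: 5.85
eef_pos: [0.5606, -0.2751, 0.1826]
eef_rot: [-0.0, 0.656, 0.754, 0.0]
wrist_force: [-0.2, 0.6, 0.5]
opening: 0.399
grasp_force: 0.0
```

Emit:
apply_moves(moves=[{"jaw": 0.4,"offset": [0,0,50],"rot": [0,0,0]},{"jaw": 0.4,"offset": [0,0,50],"rot": [0,0,0]},{"jaw": 0.4,"offset": [0,0,50],"rot": [0,0,0]},{"jaw": 0.4,"offset": [0,0,0],"rot": [0,9,0]},{"jaw": 0.4,"offset": [0,0,0],"rot": [0,0,0]}])

```text
time_s: 6.48
eef_pos: [0.5593, -0.2764, 0.0318]
eef_rot: [-0.059, 0.655, 0.751, 0.051]
wrist_force: [0.5, -1.3, -0.8]
opening: 0.403
grasp_force: 0.0
```

```bash
python3 -c "
from h import *; from bench import ctrl
state(ctrl.get_obs())"
```

```text
t 6.47 dock mm [-288.6    3.5   31.8] toolx ang-yaw -0.44 z axis [-0.022  0.154 -0.988] F along/left/up [-1.4 -0.3 -0.8] open 0.40251161136381036
```

Emit:
apply_moves(moves=[{"jaw": 0.4,"offset": [0,3.2,0],"rot": [0,0,-0.4]},{"jaw": 0.4,"offset": [8,0,1.2],"rot": [0,0,0]},{"jaw": 0.4,"offset": [8,0,1.2],"rot": [0,0,0]},{"jaw": 0.4,"offset": [8,0,1.2],"rot": [0,0,0]},{"jaw": 0.4,"offset": [6,0,0.9],"rot": [0,0,0]}])

```text
time_s: 7.1
eef_pos: [0.5584, -0.2438, 0.034]
eef_rot: [-0.058, 0.65, 0.756, 0.051]
wrist_force: [-0.3, -3.6, -0.5]
opening: 0.401
grasp_force: 1.6
```

Emit:
apply_moves(moves=[{"jaw": 0.4,"offset": [8,0,1.2],"rot": [0,0,0]},{"jaw": 0.4,"offset": [8,0,1.2],"rot": [0,0,0]},{"jaw": 0.4,"offset": [8,0,1.2],"rot": [0,0,0]},{"jaw": 0.4,"offset": [8,0,1.2],"rot": [0,0,0]},{"jaw": 0.4,"offset": [8,0,1.2],"rot": [0,0,0]}])

```text
time_s: 7.72
eef_pos: [0.5521, -0.2036, 0.0339]
eef_rot: [-0.059, 0.65, 0.756, 0.051]
wrist_force: [1.4, -3.9, 0.3]
opening: 0.4
grasp_force: 2.2
```

```bash
cat >> h.py <<'E'
def look():
    from bench import ctrl
    state(ctrl.get_obs())
    p,d=ctrl.camera('top');X=cloud(d,ctrl.camera_params('top'))
    h=cv2.cvtColor(p,cv2.COLOR_RGB2HSV)
    Xd=X.reshape(-1,3); dd=np.stack([Xd@E-S0,C-Xd@N,Xd[:,2]],-1); z=dd[:,2]
    m=(z>.055)&(z<.1)&(abs(dd[:,1])<.07)&(dd[:,0]>-.3)&(dd[:,0]<.13)&(h[...,2].ravel()>60)&(h[...,0].ravel()>95)&(h[...,0].ravel()<135)
    Q=dd[m]; A=np.c_[Q[:,:2],np.ones(len(Q))]; 
    g=np.ones(len(Q),bool)
    for _ in range(4): 
        k=np.linalg.lstsq(A[g],Q[g,2],rcond=None)[0]; g=abs(A@k-Q[:,2])<.004
    print(len(Q),g.sum(),rect(Q[g][:,:2]),'x pct',np.percentile(Q[g,0],[1,99]),'pitch',round(k[0],3),'ztop',np.round(Q[g,2].mean(),4))
    return p
E
python3 -c "
from h import *
p=look()
cv2.imwrite('pics/t2.png',cv2.resize(p[150:260,190:390],(800,440))[:,:,::-1])"
```

```text
t 7.72 dock mm [-2.155e+02  2.000e-01  3.390e+01] toolx ang-yaw 0.33 z axis [-0.022  0.154 -0.988] F along/left/up [-4.1 -0.9  0.3] open 0.39990573531412543
1234 1136 (array([-153. ,    0.6]), array([117.1,  92.5]), 0.3) x pct [-0.20543784 -0.09551456] pitch 0.008 ztop 0.0708
```

View pics/t2.png

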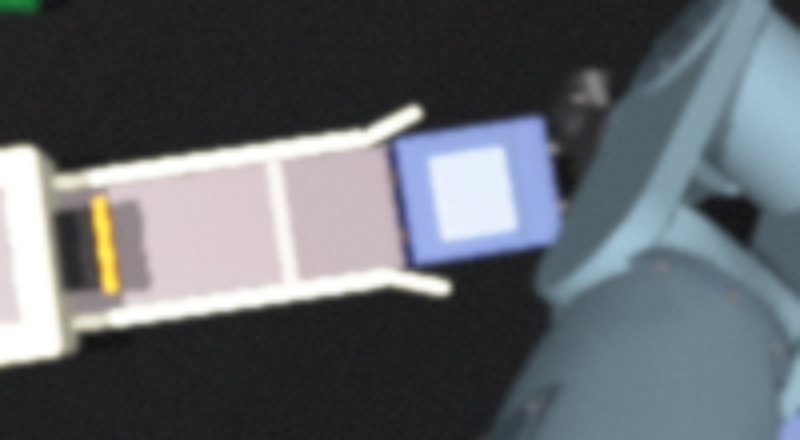

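The tank is square at the ramp's foot, with its front edge at (400,200) between the lead-in rails. The TCP sits 65 mm behind its centre. I'll push on up the ramp.

Emit:
apply_moves(moves=[{"jaw": 0.4,"offset": [7,0,1.1],"rot": [0,0,0]},{"jaw": 0.4,"offset": [7,0,1.1],"rot": [0,0,0]},{"jaw": 0.4,"offset": [7,0,1.1],"rot": [0,0,0]},{"jaw": 0.4,"offset": [7,0,1.1],"rot": [0,0,0]},{"jaw": 0.4,"offset": [7,0,1.1],"rot": [0,0,0]}])

```text
time_s: 8.4
eef_pos: [0.5466, -0.1684, 0.0338]
eef_rot: [-0.059, 0.65, 0.756, 0.052]
wrist_force: [0.8, -4.2, -1.5]
opening: 0.402
grasp_force: 2.0
```

Emit:
apply_moves(moves=[{"jaw": 0.4,"offset": [7,0,1.1],"rot": [0,0,0]},{"jaw": 0.4,"offset": [7,0,1.1],"rot": [0,0,0]},{"jaw": 0.4,"offset": [7,0,1.1],"rot": [0,0,0]},{"jaw": 0.4,"offset": [7,0,1.1],"rot": [0,0,0]},{"jaw": 0.4,"offset": [7,0,1.1],"rot": [0,0,0]}])

```text
time_s: 9.02
eef_pos: [0.5413, -0.1333, 0.0338]
eef_rot: [-0.059, 0.65, 0.756, 0.052]
wrist_force: [2.1, -3.2, -2.5]
opening: 0.398
grasp_force: 1.8
```

```bash
python3 -c "
from h import *
look()"
```

```text
t 9.03 dock mm [-144.3    0.7   33.8] toolx ang-yaw 0.33 z axis [-0.023  0.155 -0.988] F along/left/up [-3.5 -1.7 -2.5] open 0.39844157850964246
1194 1089 (array([-82.4,   1.2]), array([111.6,  92.3]), 0.1) x pct [-0.13555709 -0.02796543] pitch 0.111 ztop 0.0766
```

Emit:
apply_moves(moves=[{"jaw": 0.4,"offset": [7,0,1.1],"rot": [0,0,0]},{"jaw": 0.4,"offset": [7,0,1.1],"rot": [0,0,0]},{"jaw": 0.4,"offset": [7,0,1.1],"rot": [0,0,0]},{"jaw": 0.4,"offset": [7,0,1.1],"rot": [0,0,0]},{"jaw": 0.4,"offset": [7,0,1.1],"rot": [0,0,0]}])

```text
time_s: 9.7
eef_pos: [0.5368, -0.0993, 0.0347]
eef_rot: [-0.058, 0.65, 0.756, 0.051]
wrist_force: [0.2, -6.1, 2.6]
opening: 0.399
grasp_force: 3.2
```

Emit:
apply_moves(moves=[{"jaw": 0.4,"offset": [7,0,1.1],"rot": [0,0,0]},{"jaw": 0.4,"offset": [7,0,1.1],"rot": [0,0,0]},{"jaw": 0.4,"offset": [7,0,1.1],"rot": [0,0,0]},{"jaw": 0.4,"offset": [7,0,1.1],"rot": [0,0,0]},{"jaw": 0.4,"offset": [7,0,1.1],"rot": [0,0,0]}])

```text
time_s: 10.32
eef_pos: [0.5322, -0.0647, 0.0352]
eef_rot: [-0.057, 0.65, 0.756, 0.052]
wrist_force: [0.5, -7.7, 4.5]
opening: 0.398
grasp_force: 3.3
```

Emit:
apply_moves(moves=[{"jaw": 0.4,"offset": [6,0,0.9],"rot": [0,0,0]},{"jaw": 0.4,"offset": [6,0,0.9],"rot": [0,0,0]},{"jaw": 0.4,"offset": [6,0,0.9],"rot": [0,0,0]},{"jaw": 0.4,"offset": [6,0,0.9],"rot": [0,0,0]},{"jaw": 0.4,"offset": [6,0,0.9],"rot": [0,0,0]}])

```text
time_s: 10.95
eef_pos: [0.5267, -0.0336, 0.0349]
eef_rot: [-0.059, 0.65, 0.756, 0.052]
wrist_force: [0.7, -3.7, 3.1]
opening: 0.398
grasp_force: 2.2
```

```bash
python3 -c "
from h import *
p=look()
from bench import ctrl
q,_=ctrl.camera('side')
cv2.imwrite('pics/t3.png',np.hstack([cv2.resize(p[150:260,160:310],(480,352)),cv2.resize(q[130:260,190:310],(320,352))])[:,:,::-1])"
```

```text
t 10.95 dock mm [-43.6   0.8  34.9] toolx ang-yaw 0.32 z axis [-0.021  0.155 -0.988] F along/left/up [-3.8 -0.1  3.1] open 0.39792830431262866
1089 1055 (array([13. , -1.3]), array([134.7,  92.2]), 0.1) x pct [-0.02657099  0.07939913] pitch -0.079 ztop 0.0822
```

View pics/t3.png

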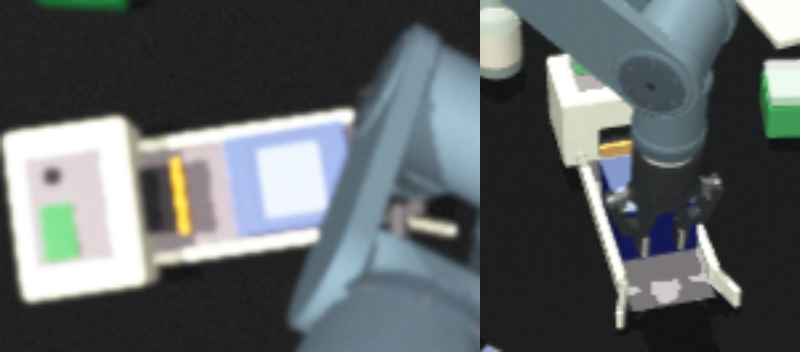

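The tank has crossed the lip nose-down, between the rails. Its front edge is at (230,190) and the plate at (180,195), with a gap of about 43 mm. I'll continue slower.

Emit:
apply_moves(moves=[{"jaw": 0.4,"offset": [5,0,0.8],"rot": [0,0,0]},{"jaw": 0.4,"offset": [5,0,0.8],"rot": [0,0,0]},{"jaw": 0.4,"offset": [5,0,0.8],"rot": [0,0,0]},{"jaw": 0.4,"offset": [5,0,0.8],"rot": [0,0,0]},{"jaw": 0.4,"offset": [5,0,0.8],"rot": [0,0,0]}])

```text
time_s: 11.68
eef_pos: [0.5224, -0.0084, 0.0341]
eef_rot: [-0.059, 0.65, 0.756, 0.051]
wrist_force: [0.7, -2.9, -2.1]
opening: 0.403
grasp_force: 1.3
```

Emit:
apply_moves(moves=[{"jaw": 0.4,"offset": [2,0,0.3],"rot": [0,0,0]},{"jaw": 0.4,"offset": [2,0,0.3],"rot": [0,0,0]},{"jaw": 0.4,"offset": [2,0,0.3],"rot": [0,0,0]},{"jaw": 0.4,"offset": [2,0,0.3],"rot": [0,0,0]},{"jaw": 0.4,"offset": [2,0,0.3],"rot": [0,0,0]}])

```text
time_s: 12.3
eef_pos: [0.5211, 0.0013, 0.0344]
eef_rot: [-0.059, 0.65, 0.756, 0.052]
wrist_force: [0.4, -3.5, -2.2]
opening: 0.401
grasp_force: 1.4
```

```bash
python3 -c "
from h import *
p=look()"
```

```text
t 12.30 dock mm [-8.3  1.4 34.4] toolx ang-yaw 0.32 z axis [-0.022  0.155 -0.988] F along/left/up [-3.5  0.1 -2.2] open 0.4008671476435926
1003 961 (array([58.5, -0.8]), array([108.5,  92.2]), 0.1) x pct [0.01035355 0.11173757] pitch -0.003 ztop 0.0785
```

Flat behind the lip (lid at 78.5 mm, pitch about 0). I'll creep to the plate.

Emit:
apply_moves(moves=[{"jaw": 0.4,"offset": [0.8,0,0.1],"rot": [0,0,0]},{"jaw": 0.4,"offset": [0.8,0,0.1],"rot": [0,0,0]},{"jaw": 0.4,"offset": [0.8,0,0.1],"rot": [0,0,0]},{"jaw": 0.4,"offset": [0.8,0,0.1],"rot": [0,0,0]},{"jaw": 0.4,"offset": [0.8,0,0.1],"rot": [0,0,0]}])

```text
time_s: 12.98
eef_pos: [0.5204, 0.0052, 0.0344]
eef_rot: [-0.059, 0.65, 0.756, 0.052]
wrist_force: [0.8, -1.8, -1.9]
opening: 0.4
grasp_force: 1.3
```

Emit:
apply_moves(moves=[{"jaw": 0.4,"offset": [0.4,0,0.1],"rot": [0,0,0]},{"jaw": 0.4,"offset": [0.4,0,0],"rot": [0,0,0]},{"jaw": 0.4,"offset": [0.4,0,0.1],"rot": [0,0,0]},{"jaw": 0.4,"offset": [0,0,0],"rot": [0,0,0]},{"jaw": 0.4,"offset": [0,0,0],"rot": [0,0,0]}])

```text
time_s: 13.6
eef_pos: [0.5203, 0.0064, 0.0345]
eef_rot: [-0.059, 0.65, 0.756, 0.052]
wrist_force: [0.7, -2.7, -1.0]
opening: 0.4
grasp_force: 1.2
```

Emit:
apply_moves(moves=[{"jaw": 0.4,"offset": [0.4,0,0.1],"rot": [0,0,0]},{"jaw": 0.4,"offset": [0.4,0,0],"rot": [0,0,0]},{"jaw": 0.4,"offset": [0.4,0,0.1],"rot": [0,0,0]},{"jaw": 0.4,"offset": [0.2,0,0],"rot": [0,0,0]},{"jaw": 0.4,"offset": [0,0,0],"rot": [0,0,0]}])

```text
time_s: 14.22
eef_pos: [0.52, 0.0078, 0.0345]
eef_rot: [-0.059, 0.65, 0.756, 0.052]
wrist_force: [0.6, -3.1, -0.8]
opening: 0.397
grasp_force: 1.3
```

```bash
python3 -c "
from h import *
p=look()"
```

```text
t 14.22 dock mm [-1.6  1.4 34.5] toolx ang-yaw 0.33 z axis [-0.022  0.155 -0.988] F along/left/up [-3.1 -0.2 -0.8] open 0.3973163541067528
979 929 (array([59.3, -1.1]), array([119.9,  92.3]), 0.7) x pct [0.01927802 0.1181743 ] pitch 0.002 ztop 0.0787
```

Emit:
apply_moves(moves=[{"jaw": 0.4,"offset": [0.4,0,0.1],"rot": [0,0,0]},{"jaw": 0.4,"offset": [0.4,0,0],"rot": [0,0,0]},{"jaw": 0.4,"offset": [0.4,0,0.1],"rot": [0,0,0]},{"jaw": 0.4,"offset": [0.2,0,0],"rot": [0,0,0]},{"jaw": 0.4,"offset": [0,0,0],"rot": [0,0,0]}])

```text
time_s: 14.9
eef_pos: [0.5198, 0.0093, 0.0345]
eef_rot: [-0.059, 0.65, 0.756, 0.052]
wrist_force: [0.6, -2.4, -2.3]
opening: 0.398
grasp_force: 1.3
```

Emit:
apply_moves(moves=[{"jaw": 0.4,"offset": [0.4,0,0.1],"rot": [0,0,0]},{"jaw": 0.4,"offset": [0.4,0,0],"rot": [0,0,0]},{"jaw": 0.4,"offset": [0.4,0,0.1],"rot": [0,0,0]},{"jaw": 0.2,"offset": [0.2,0,0],"rot": [0,0,0]},{"jaw": 0.4,"offset": [0,0,0],"rot": [0,0,0]}])

```text
time_s: 15.52
eef_pos: [0.5197, 0.0105, 0.0347]
eef_rot: [-0.059, 0.65, 0.756, 0.052]
wrist_force: [0.3, -2.2, -0.1]
opening: 0.395
grasp_force: 1.6
```

Emit:
apply_moves(moves=[{"jaw": 0.4,"offset": [0.4,0,0.1],"rot": [0,0,0]},{"jaw": 0.4,"offset": [0.4,0,0],"rot": [0,0,0]},{"jaw": 0.4,"offset": [0.4,0,0.1],"rot": [0,0,0]},{"jaw": 0.4,"offset": [0,0,0],"rot": [0,0,0]},{"jaw": 0.4,"offset": [0,0,0],"rot": [0,0,0]}])

```text
time_s: 16.15
eef_pos: [0.5195, 0.0118, 0.0345]
eef_rot: [-0.059, 0.65, 0.756, 0.052]
wrist_force: [0.7, -2.5, 1.4]
opening: 0.399
grasp_force: 1.7
```

Emit:
apply_moves(moves=[{"jaw": 0.4,"offset": [0.4,0,0.1],"rot": [0,0,0]},{"jaw": 0.4,"offset": [0.4,0,0],"rot": [0,0,0]},{"jaw": 0.4,"offset": [0.4,0,0.1],"rot": [0,0,0]},{"jaw": 0.4,"offset": [0,0,0],"rot": [0,0,0]},{"jaw": 0.4,"offset": [0,0,0],"rot": [0,0,0]}])

```text
time_s: 16.77
eef_pos: [0.5194, 0.0126, 0.0346]
eef_rot: [-0.059, 0.65, 0.756, 0.051]
wrist_force: [-0.8, -5.9, 0.2]
opening: 0.395
grasp_force: 2.7
```

```bash
python3 -c "
from h import *
p=look()
cv2.imwrite('pics/t4.png',cv2.resize(p[175:245,160:290],(780,420),interpolation=2)[:,:,::-1])"
```

```text
t 16.77 dock mm [ 3.2  1.4 34.6] toolx ang-yaw 0.33 z axis [-0.022  0.154 -0.988] F along/left/up [-5.8  1.7  0.2] open 0.3953083120554812
946 900 (array([70.8, -0.7]), array([103.9,  92.1]), 0.3) x pct [0.02609946 0.12120628] pitch 0.003 ztop 0.0787
```

View pics/t4.png

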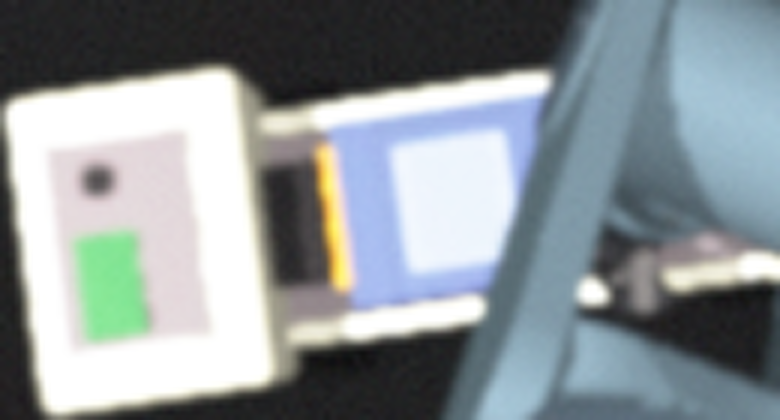

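The tank's front now meets the orange plate at (335,220), and the force has begun to rise (5.8 N against about 2.5 N sliding). I'll press in small steps.

Emit:
apply_moves(moves=[{"jaw": 0.4,"offset": [0.3,0,0],"rot": [0,0,0]},{"jaw": 0.4,"offset": [0.3,0,0.1],"rot": [0,0,0]},{"jaw": 0.4,"offset": [0,0,0],"rot": [0,0,0]},{"jaw": 0.4,"offset": [0,0,0],"rot": [0,0,0]},{"jaw": 0.4,"offset": [0,0,0],"rot": [0,0,0]}])

```text
time_s: 17.45
eef_pos: [0.5194, 0.0128, 0.0346]
eef_rot: [-0.059, 0.65, 0.756, 0.051]
wrist_force: [0.0, -6.3, 1.1]
opening: 0.405
grasp_force: 3.4
```

Emit:
apply_moves(moves=[{"jaw": 0.4,"offset": [0.4,0,0],"rot": [0,0,0]},{"jaw": 0.4,"offset": [0.4,0,0.1],"rot": [0,0,0]},{"jaw": 0.4,"offset": [0.4,0,0],"rot": [0,0,0]},{"jaw": 0.4,"offset": [0,0,0],"rot": [0,0,0]},{"jaw": 0.4,"offset": [0,0,0],"rot": [0,0,0]}])

```text
time_s: 18.08
eef_pos: [0.5192, 0.0134, 0.0346]
eef_rot: [-0.058, 0.65, 0.756, 0.051]
wrist_force: [0.0, -9.6, -0.8]
opening: 0.404
grasp_force: 4.8
```

```bash
python3 -c "
from h import *
from bench import ctrl
for _ in range(4):
  ctrl.camera('top'); state(ctrl.get_obs())"
```

```text
t 18.12 dock mm [ 4.   1.5 34.6] toolx ang-yaw 0.33 z axis [-0.022  0.153 -0.988] F along/left/up [-8.7  2.6  0.4] open 0.39994504270765846
t 18.18 dock mm [ 4.   1.5 34.6] toolx ang-yaw 0.33 z axis [-0.022  0.153 -0.988] F along/left/up [-9.   1.2  0.5] open 0.3968993580134326
t 18.23 dock mm [ 4.   1.4 34.6] toolx ang-yaw 0.33 z axis [-0.022  0.153 -0.988] F along/left/up [-10.    1.7  -0.6] open 0.40187797587688057
t 18.27 dock mm [ 4.   1.4 34.6] toolx ang-yaw 0.33 z axis [-0.022  0.153 -0.988] F along/left/up [-9.4  1.6  0.7] open 0.40166170511379123
```

Emit:
apply_moves(moves=[{"jaw": 0.4,"offset": [0.4,0,0],"rot": [0,0,0]},{"jaw": 0.4,"offset": [0.4,0,0.1],"rot": [0,0,0]},{"jaw": 0.4,"offset": [0.2,0,0],"rot": [0,0,0]},{"jaw": 0.4,"offset": [0,0,0],"rot": [0,0,0]},{"jaw": 0.4,"offset": [0,0,0],"rot": [0,0,0]}])

```text
time_s: 18.9
eef_pos: [0.5192, 0.0138, 0.0346]
eef_rot: [-0.058, 0.65, 0.756, 0.051]
wrist_force: [-0.2, -13.0, -0.3]
opening: 0.399
grasp_force: 6.0
```

Emit:
apply_moves(moves=[{"jaw": 0.4,"offset": [0,0,0],"rot": [0,0,0]},{"jaw": 0.4,"offset": [0,0,0],"rot": [0,0,0]},{"jaw": 0.4,"offset": [0,0,0],"rot": [0,0,0]},{"jaw": 0.4,"offset": [0,0,0],"rot": [0,0,0]},{"jaw": 0.4,"offset": [0,0,0],"rot": [0,0,0]}])

```text
time_s: 19.52
eef_pos: [0.5191, 0.0138, 0.0346]
eef_rot: [-0.058, 0.65, 0.756, 0.051]
wrist_force: [0.2, -12.2, -0.9]
opening: 0.402
grasp_force: 6.0
```

The press has held at 12–13 N at the wrist, about 10 N on the plate, for 0.6 s. I back off gently, then retreat.

Emit:
apply_moves(moves=[{"jaw": 0.4,"offset": [-0.8,0,-0.1],"rot": [0,0,0]},{"jaw": 0.4,"offset": [-0.8,0,-0.1],"rot": [0,0,0]},{"jaw": 0.4,"offset": [-0.8,0,-0.1],"rot": [0,0,0]},{"jaw": 0.4,"offset": [-0.8,0,-0.1],"rot": [0,0,0]},{"jaw": 0.4,"offset": [-1,0,-0.2],"rot": [0,0,0]}])

```text
time_s: 20.15
eef_pos: [0.5191, 0.0123, 0.0344]
eef_rot: [-0.06, 0.65, 0.756, 0.052]
wrist_force: [-0.3, 0.2, 0.2]
opening: 0.399
grasp_force: 0.0
```

Emit:
apply_moves(moves=[{"jaw": 0.4,"offset": [-2,0,-0.3],"rot": [0,0,0]},{"jaw": 0.4,"offset": [-5,0,-0.8],"rot": [0,0,0]},{"jaw": 0.4,"offset": [-20,0,-3],"rot": [0,0,0]},{"jaw": 0.4,"offset": [-20,0,-20],"rot": [0,0,0]},{"jaw": 0.4,"offset": [-20,0,-40],"rot": [0,0,0]}])

```text
time_s: 20.78
eef_pos: [0.5295, -0.065, 0.0865]
eef_rot: [-0.061, 0.65, 0.756, 0.051]
wrist_force: [0.8, -0.6, 0.0]
opening: 0.402
grasp_force: 0.0
```

Emit:
apply_moves(moves=[{"jaw": 0.4,"offset": [-40,0,-40],"rot": [0,0,0]},{"jaw": 0.4,"offset": [-40,0,-40],"rot": [0,0,0]},{"jaw": 0.4,"offset": [-40,0,-20],"rot": [0,0,0]},{"jaw": 0.4,"offset": [0,0,0],"rot": [0,0,0]},{"jaw": 0.4,"offset": [0,0,0],"rot": [0,0,0]}])

```text
time_s: 21.4
eef_pos: [0.5501, -0.1967, 0.1667]
eef_rot: [-0.06, 0.65, 0.755, 0.052]
wrist_force: [0.5, 0.5, 0.1]
opening: 0.398
grasp_force: 0.0
```

```bash
python3 -c "
from h import *
p=look()
cv2.imwrite('pics/t5.png',cv2.resize(p[165:255,160:290],(780,540),interpolation=2)[:,:,::-1])"
```

```text
t 21.40 dock mm [-208.4    1.2  166.7] toolx ang-yaw 0.26 z axis [-0.023  0.156 -0.987] F along/left/up [ 0.5 -0.5  0.1] open 0.39833400327029567
1195 1143 (array([69.4, -0.6]), array([110.2,  92.1]), 0.0) x pct [0.01538247 0.12132617] pitch -0.002 ztop 0.0787
```

View pics/t5.png

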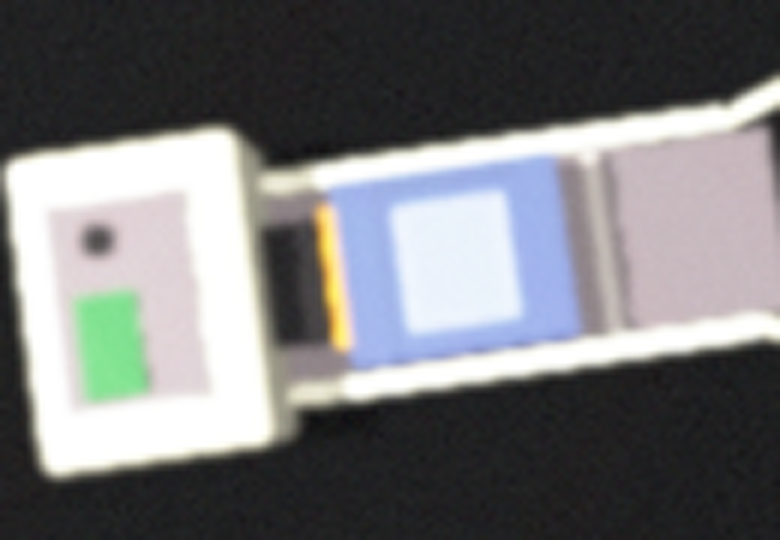

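The tank is flat behind the lip (rear edge at (570,245), lip at (600,240)), centred between the rails, and its front touches the orange plate at (335,280). The arm is clear, so I hand in.

```bash
python3 -c "
from bench import ctrl
print(ctrl.hand_in())"
```

```text
the job is handed in; nothing more can be done
None
```

The job is handed in (no verdict came back): the tank is flat behind the lip and touching the plate after a press of about 10 N (12–13 N read at the wrist) held for over 0.6 s, and the arm is clear at about 21 s.

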